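# Hang the spare bandsaw wheel on its keeper hook

## Task

Lift the green spare bandsaw wheel out of its plywood rack by the rim, bring the rim over the upturned tip of the red J-hook, and, still holding it, press it gently down past the brass spring keeper until the rim sits fully home on the hook's arm, with the keeper sprung back over the rim's inner flange; then let go so that it hangs there at rest. Feel your way down, because the height at which the hook is clamped is not known exactly: never drop the wheel onto the hook or bear on it with more than 30 N. Leave the steel block, the tape measure and the jar where they are.

Things in the scene. Friction and masses are not known exactly. Their poses are not given: they have to be found in the camera images.
- wheel: Green 4-spoke bandsaw wheel, loose, 0.38 to 0.54 kg, 230 mm outer diameter, upright in the rack, a gap between spokes at the top. Origin at its centre, x along the axle, z up at the start. Rim 40 mm deep: web 10 mm thick (along x) from radius 81 to 115 mm, black tyre outermost; inner flange (bare aluminium) 20 mm thick from radius 75 to 81 mm. Hub 24 mm in diameter, 26 mm long.
- rim_top (a point): Top of the rim, 115 mm above the wheel's centre: grip the 10 mm web here from above, across its thickness. Fingertips should reach no more than 16 mm down the rim, to stay clear of the hook later. The rim's inner edge, which sits on the hook, is 40 mm below this point.
- rack: Fixed plywood rack: foot 90 x 250 x 20 mm, and two slotted uprights to 90 mm above the bench, 90 to 120 mm either side of its middle along its y; slots 11.8 mm wide in x. Origin on the bench at its middle; the wheel's centre starts 135 mm above it. Draw the wheel straight up by 80 mm to clear the uprights.
- stand: Fixed steel stand with a red J-hook. Origin on the bench below the middle of the hook's seat; x runs along the hook's arm from its tip to the post, z up. Foot 150 x 130 x 12 mm; 22 mm square post at x = 53 mm, 248 mm high. The hook is clamped on the post at an unreported height: its seat (flat top of the arm) is 240 to 260 mm above the bench, to be found by feel.
- hook_mid (a point): A point fixed to the stand, 250 mm above its origin (middle of the seat's possible heights; it does not follow the hook). Hook: 14 mm wide, arm 8 mm thick. Mouth: lip with inner face at x = -12 mm up to 12 mm above the seat, then leaning out to a top 21 mm above the seat, outermost x = -24 mm; facing it, the keeper. Nothing of the hook is over 22 mm above the seat.
- approach (a point): A point fixed to the stand, 85 mm before hook_mid on the tip's side. Bring the rim from here, axle along the stand's x, inner edge higher than the lip, until it is above the mouth, then go down. When home, the flange lies on the seat between lip and keeper: wheel centre 75 mm below the seat, middle plane about x = -2 mm, axle along the arm.
- keeper (a joint): Sprung brass wedge sliding along x: 0 m out, to 0.008 m at most. Nose at x = 4.8 mm, 9 mm above the seat; ramp up to x = 11 mm, 20.5 mm above the seat. Pressing the flange down the ramp takes 8 to 18 N in all (weight alone: too little) over 7 mm, less while rubbing 4 mm past the nose; then the nose snaps over it and pulls down (the push reverses); the rigid seat follows in 2 to 3 mm.
- block: Bystander: dark steel set-up block with holes, 76 x 50 x 25 mm, loose on the bench, origin at the centre of its underside.
- tape: Bystander: black and yellow tape measure, 68 x 34 x 60 mm, loose, origin at the centre of its underside.
- jar: Bystander: amber glass jar with a brass cap, 54 mm diameter, 65 mm high, loose, origin at the centre of its underside.

How it is judged:
By the outcome, as a careful person would: the job done as asked, in the order asked, and still so for the second after the job is handed in, with the robot touching nothing.
It also fails if it takes over 69 s, if anything falls off the work surface, if the arm or the gripper's body presses on something with over 40 N, if the wrist force passes 120 N, or if a joint passes its speed limit or range.

## Robot

A 6-joint arm with a two-finger parallel gripper is mounted at the origin on the work surface. World frame = base frame: x ahead of the robot, y to its left, z up, the work surface at z = 0. Lengths are in m, angles in rad, forces in N, time in s.
With the tool pointing down it reaches from about 0.25 to 0.85 m from the base axis. Payload 12.5 kg.
Tool frame: the origin (TCP) lies midway between the tips of the shut fingers; the grasp point (between the pads) lies 19 mm behind it; z points along the fingers, y is the line along which they close (so a half turn about z gives the same grasp; the last joint's range is limited). The gripper opens to 93 mm and grips with 3 to 60 N. Pads are 15 mm wide; open, the fingers measure 128 mm over their backs; the gripper's body (75 mm by 188 mm) begins 65 mm behind the grasp point.
Start: joints at [-1.185, 0.351, 1.652, -0, 1.139, -0.085], TCP at [0.249, -0.49, 0.219] pointing down, gripper open.
Joint ranges: [-2.75, 2.75], [-0.79, 2.1], [0.01, 2.65], [-1.57, 4.71], [0.07, 3.14], [-2.87, 2.87]. Speed limits (rad/s): [2.22, 2.22, 2.79, 3.14, 3.14, 3.14].

## Interface

Orientations are given as a unit quaternion [x, y, z, w].
In Python, from station import readout, cams, robot gives the robot as it stands.
- The arm moves only by the tool jog_arm, never from a script. Its argument "series" is a list of rows, each a list of 7 numbers: the finger opening in mm, from 0 to 93, then the shift along the tool's x, y, z in fractions of the full range, 1 being 750 mm, then the turn, a rotation vector about the tool's x, y, z in shares of 120 degrees (1.0 is 120 degrees). In form: [[claw, tx, ty, tz, wx, wy, wz], ...]. A call has exactly 10 rows; each row is the pose to reach, as a shift and turn from the pose commanded when the call began, along the tool's axes at that moment; what a row does not reach only later rows make up. A row lasts 1/10 s, in which the tool goes at most 50 mm and 8.59 degrees, less where a joint would pass 70% of its speed; a pose out of reach is approached as far as the arm can. Shift and turn numbers lie between -1 and 1, and a call with a number outside is refused. A call with a gripper value outside its range is refused whole. The fingers move at their own pace and stop on an object; "grip_force" is the grip in N (left out, the last holds). Time passes only in rows, so rows that repeat a pose let the fingers close, or fill a call up. It gives the time, the measured TCP pose, the force, the opening and the grip force at its end, in the units of the state.
- readout.observe(): the state, without advancing time (a new reading comes with each control period).
- cams.get_image(name): name is "side" or "top"; returns a dict with "pixels" (384x512x3 uint8, red, green, blue), "vfov" (degrees; the focal length in pixels is half the picture's height over the tangent of half this angle, whatever the lens; pixels are square), "cx", "cy" (the principal point, pixels), "k1" (the pictures are not rectified: a ray, as slopes to the right and down, at radius r is drawn at 1 + k1 r^2 times it, then the intrinsics apply), "R" (3x3) and "t" (3): a world point X has camera coordinates R X + t. Camera axes: x right, y down, z forward; pixel columns grow to the right and rows downward; lengths in m; the calibration is good to about 2 mm. A picture is of the moment at which its call begins. There is no depth.
- robot.close_job(): hands the job in; it is judged then, once.
Trained networks look in the newest picture that a camera, given by its name, has taken for a name from the list of things; names that differ only in an ending like _2 or _b are one class to them, and where a whole thing is asked for, a point or a joint stands for the part that bears it (a point fixed in the world has none). Each returns a list of dicts, best first, with "score" (0 to 1); they miss things now and then, are a little off and sometimes report something else, mostly with a low value. They report only what shows in the picture. A call takes as long as a camera call.
- cams.find_in(camera, label): "xy" ([column, row] in pixels, amid what is visible of it).
- cams.silhouettes(camera, label): "mask" (384x512 bool, what is visible of it) and "xy" ([column, row] in pixels, amid what is visible of it).
The state is a dict: "time": time; "joints": joint angles; "qvel": joint speeds; "tau": joint torques, N m; "ee_pos": TCP position; "orientation": TCP orientation; "force": force on the tool from outside, world axes, zero at the start; "ft_torque": the same for the moment, N m; "opening": opening from 0.0 (shut) to 1.0 (fully open); "grasp_force": force on a finger pad.
Only numpy, scipy, OpenCV 4.12 (cv2) and the standard library are available. Lean on these libraries where they do the work, as an engineer would, in place of code of your own. Each camera call takes 0.05 s, during which the arm holds its last target. There are 200 camera calls.

## Working session

There is one attempt and no reset: what is moved stays moved. The work goes in short steps, Python scripts to look and compute and a tool call to move; the robot and the scene stay as the last step left them, time stands still between calls to the robot, and variables do not carry over. Pictures are saved under pics/ and viewed, at most 12 in all, crops included, and the job is handed in when it is done.

Besides the shell and the picture viewer there is one more tool, called after "Request:" as a command line: name --pt "numbers of a row" for each row, then --argument value for the rest. jog_arm: Moves the arm, as the interface text tells. Its arguments: {"type":"object","properties":{"series":{"type":"array","items":{"type":"array","items":{"type":"number"}}},"grip_force":{"type":"number"}},"required":["series"]}

```bash
mkdir -p pics; cat > h.py <<'E'
import numpy as np, cv2
from station import readout, cams, robot
def save(im,name): cv2.imwrite(name, im["pixels"][:,:,::-1])
def K(im):
    f=im["pixels"].shape[0]/2/np.tan(np.radians(im["vfov"]/2)); return f
def proj(im,X):
    c=np.atleast_2d(X)@np.array(im["R"]).T+np.array(im["t"]); s=c[:,:2]/c[:,2:]
    r2=(s**2).sum(1,keepdims=True); s=s*(1+im["k1"]*r2)
    return s*K(im)+[im["cx"],im["cy"]]
def ray(im,xy):
    d=(np.array(xy,float)-[im["cx"],im["cy"]])/K(im); s=d.copy()
    for _ in range(20): s=d/(1+im["k1"]*(s@s))
    R=np.array(im["R"]); o=-R.T@np.array(im["t"]); v=R.T@np.array([*s,1]); return o,v/np.linalg.norm(v)
def atz(im,xy,z):
    o,v=ray(im,xy); return o+v*(z-o[2])/v[2]
E
python3 - <<'E'
from h import *
out=[]
for n in ["side","top"]:
    im=cams.get_image(n); out.append(im["pixels"]); save(im,f"pics/{n}0.png")
    print(n,im["vfov"],im["cx"],im["cy"],im["k1"],"cam at",-np.array(im["R"]).T@im["t"], "fwd",np.array(im["R"])[2])
    for l in ["wheel","rack","stand","keeper","block","tape","jar"]:
        print(l,[(np.round(d["xy"],1).tolist(),round(d["score"],2)) for d in cams.find_in(n,l)[:3]])
print(readout.observe())
E
```

```text
side 49.782387434028536 252.12843688285605 201.509714665219 -0.006819872128631552 cam at [0.46125919 0.66519564 0.7700334 ] fwd [ 0.10551933 -0.73023078 -0.67500272]
wheel [([228.2, 286.5], 0.85), ([256.1, 174.4], 0.3)]
rack [([238.9, 343.5], 0.74)]
stand [([255.8, 175.3], 0.88)]
keeper []
block [([242.8, 239.3], 0.62)]
tape [([188.3, 237.1], 0.61)]
jar [([298.8, 242.1], 0.91)]
top 44.96200700281142 258.471260024741 197.82032460349066 -0.04067014437513006 cam at [0.40927869 0.00908456 1.19363626] fwd [ 0.14545165 -0.00739573 -0.98933772]
wheel [([168.0, 195.1], 0.62)]
rack [([183.9, 211.7], 0.94)]
stand [([354.4, 196.5], 0.83)]
keeper [([382.9, 197.1], 0.55)]
block [([257.2, 194.5], 0.57)]
tape [([252.4, 145.5], 0.67), ([352.3, 195.9], 0.61)]
jar [([256.2, 249.2], 0.85)]
{'time': 0.8, 'joints': array([-1.18459383e+00,  3.50651253e-01,  1.65178839e+00,  2.43935740e-05,
        1.13910305e+00, -8.45718328e-02]), 'qvel': array([-8.81224076e-04,  5.64732184e-04, -5.22905609e-05,  1.97731749e-04,
        2.58017594e-04,  5.94670810e-04]), 'tau': array([ 2.99073901e-03, -4.97208953e+01, -2.85467899e+01,  7.00645871e-02,
        2.20329326e-02, -3.85627504e-05]), 'ee_pos': array([ 0.24950659, -0.49014174,  0.21866369]), 'orientation': array([9.72425310e-01, 2.33214527e-01, 1.47060927e-05, 2.30371448e-05]), 'force': array([-0.60346176,  1.09088551, -0.44870829]), 'ft_torque': array([-0.01073322, -0.01585077,  0.0431179 ]), 'grasp_force': 0.0, 'opening': 0.9978766705140865}
```

View pics/side0.png

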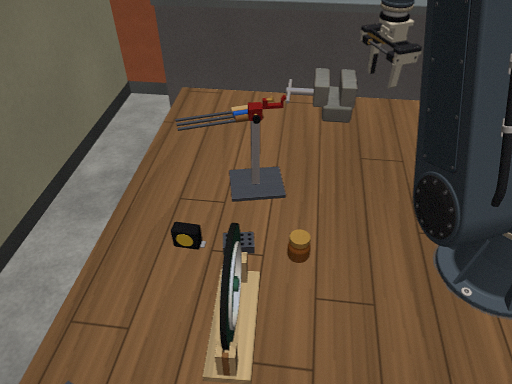

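View pics/top0.png

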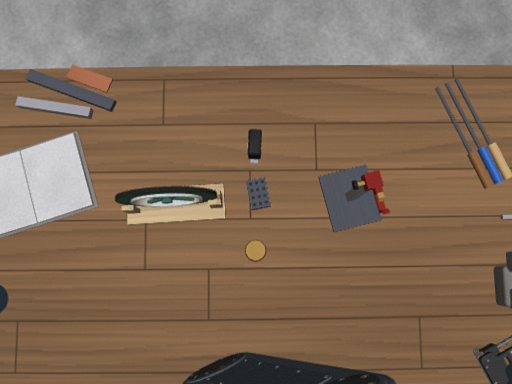

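The side view shows the wheel standing in its rack around (230,290), the stand's post at (256,150) with its red hook tip at (284,100). In the top view the wheel is at (168,196), and the hook runs from its tip at (384,211) to the clamp at (373,180). Next I'll fit poses to the silhouettes.

```bash
cat > fit.py <<'E'
from h import *
from scipy.optimize import minimize
def box(cx,cy,z0,z1,lx,ly):
    return np.array([[cx+a*lx/2,cy+b*ly/2,z] for a in(-1,1) for b in(-1,1) for z in(z0,z1)])
th=np.linspace(0,2*np.pi,72)
def ring(r,x): return np.c_[np.full(72,x),r*np.cos(th),r*np.sin(th)]
WH=[np.r_[ring(.115,-.005),ring(.115,.005)]]
ST=[box(0,0,0,.012,.15,.13)]   # foot centred later via offset parameter
PO=[box(.053,0,.012,.248,.022,.022)]
S=4
def render(im,parts,p,z):
    c,s=np.cos(p[2]),np.sin(p[2]); m=np.zeros((384*S,512*S),np.uint8)
    for P in parts:
        W=P@np.array([[c,s,0],[-s,c,0],[0,0,1]])+[p[0],p[1],z]
        h=cv2.convexHull(((proj(im,W)+.5)*S-.5).astype(np.float32)).astype(np.int32); cv2.fillPoly(m,[h],1)
    return cv2.resize(m.astype(np.float32),(512,384),interpolation=cv2.INTER_AREA)
def hullmask(m):
    m=m.astype(np.uint8); n,l,st,_=cv2.connectedComponentsWithStats(m); k=1+st[1:,4].argmax()
    c=cv2.convexHull(np.argwhere(l==k)[:,::-1].astype(np.int32)); o=np.zeros_like(m); cv2.fillPoly(o,[c],1); return o
def fit(pairs,parts,p0,z,step=(.015,.015,.1)):
    f=lambda p:sum(1-np.minimum(render(i,parts,p,z),m).sum()/np.maximum(render(i,parts,p,z),m).sum() for i,m in pairs)
    best=None
    p0=np.array(p0,float)
    for k in range(3):
        sx=np.vstack([p0]+[p0+np.eye(3)[i]*step[i] for i in range(3)])
        r=minimize(f,p0,method="Nelder-Mead",options=dict(initial_simplex=sx,xatol=1e-4,fatol=1e-5,maxiter=300)); p0=r.x; step=np.array(step)/2
    return r.x,r.fun
E
python3 - <<'E'
from fit import *
I={n:cams.get_image(n) for n in("side","top")}
import pickle
M={}
for n in I:
    cams.get_image(n)
    for l in("wheel","stand","rack","keeper"):
        r=cams.silhouettes(n,l)
        if r: M[n,l]=np.array(r[0]["mask"]); print(n,l,round(r[0]["score"],2),M[n,l].sum())
pickle.dump((I,M),open("a.pkl","wb"))
g=atz(I["top"],(168,195),.135)
hm={n:hullmask(M[n,"wheel"]) for n in I}
for use in (["side"],["top"],["side","top"]):
    print("wheel",use,fit([(I[n],hm[n]) for n in use],WH,[g[0],g[1],1.57*0],.135) if 0 else fit([(I[n],hm[n]) for n in use],WH,[g[0],g[1],.0],.135))
print("rack pts",[atz(I["top"],q,.02).round(4) for q in [(225,183),(226,218),(128,223)]])
print("foot corners",[atz(I["top"],q,.012).round(4) for q in [(319,177),(367,165),(384,218),(335,231)]])
print("tip",atz(I["top"],(384,213),.272).round(4),"clamp",atz(I["top"],(373,180),.25).round(4))
t=I["top"]["pixels"]; s=I["side"]["pixels"]
a=cv2.resize(t[150:240,310:400],(540,540),interpolation=cv2.INTER_CUBIC)
cv2.imwrite("pics/c1.png",a[:,:,::-1])
b=cv2.resize(s[85:205,215:300],(425,600),interpolation=cv2.INTER_CUBIC); cv2.imwrite("pics/c2.png",b[:,:,::-1])
E
```

```text
side wheel 0.83 2082
side stand 0.91 2598
side rack 0.67 3669
top wheel 0.94 1609
top stand 0.96 3314
top rack 0.56 1968
top keeper 0.58 57
wheel ['side'] (array([0.56710518, 0.2082533 , 0.02952791]), np.float64(0.08126890659332275))
wheel ['top'] (array([0.56959137, 0.21307404, 0.06056929]), np.float64(0.04553687572479248))
wheel ['side', 'top'] (array([0.56871412, 0.20951594, 0.04891064]), np.float64(0.18078821897506714))
rack pts [array([0.6212, 0.0858, 0.02  ]), array([0.5309, 0.0834, 0.02  ]), array([0.5206, 0.3325, 0.02  ])]
foot corners [array([ 0.636 , -0.1575,  0.012 ]), array([ 0.6667, -0.2841,  0.012 ]), array([ 0.5272, -0.3217,  0.012 ]), array([ 0.4953, -0.1942,  0.012 ])]
tip [ 0.5113 -0.2494  0.272 ] clamp [ 0.5829 -0.2361  0.25  ]
```

View pics/c1.png

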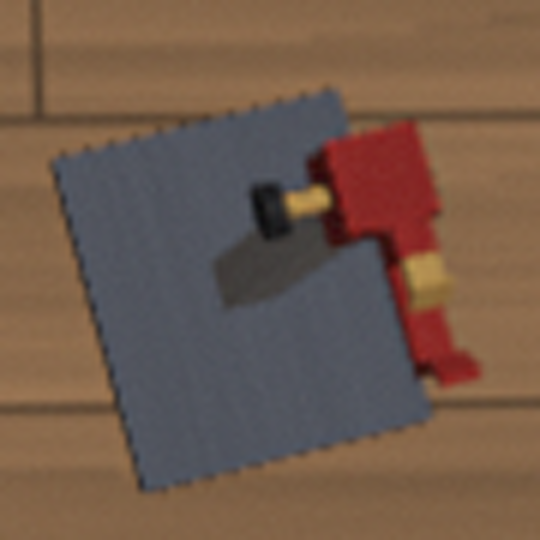

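View pics/c2.png

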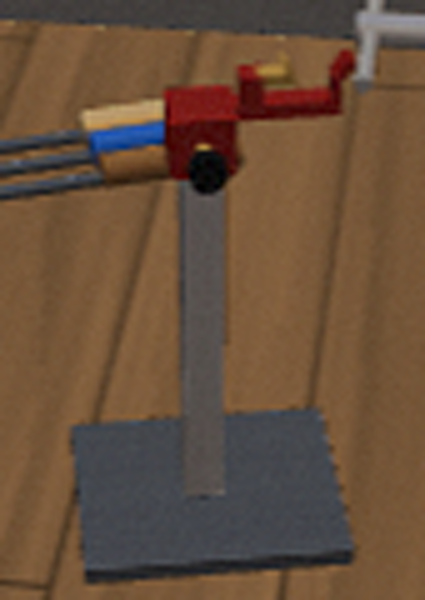

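The crops show the foot's corners, the post base (205,495), and the lip top at (476,376) in the top crop and (350,55) in the side crop. I'll fit the stand pose to these features.

```bash
cat > st.py <<'E'
from fit import *
import pickle
from scipy.optimize import least_squares
I,M=pickle.load(open("a.pkl","rb"))
T=lambda u,v:((u+.5)/6-.5+310,(v+.5)/6-.5+150)
Q=lambda u,v:((u+.5)/5-.5+215,(v+.5)/5-.5+85)
F=lambda sx,sy:lambda h,d:(d+sx*.075,sy*.065,.012)
obs=[("top",T(52,160),F(1,1)),("top",T(338,88),F(1,-1)),("top",T(432,415),F(-1,-1)),("top",T(145,491),F(-1,1)),
("top",T(442,385),lambda h,d:(-.024,.007,h+.021)),("top",T(482,374),lambda h,d:(-.024,-.007,h+.021)),
("side",Q(185,495),lambda h,d:(.064,.011,.012)),("side",Q(223,493),lambda h,d:(.042,.011,.012)),
("side",Q(87,570),F(1,1)),("side",Q(352,552),F(-1,1)),("side",Q(72,427),F(1,-1)),("side",Q(320,410),F(-1,-1)),
("side",Q(331,93),lambda h,d:(-.012,.007,h)),("side",Q(356,68),lambda h,d:(-.024,.007,h+.021))]
def res(p):
    c,s=np.cos(p[2]),np.sin(p[2]); o=[]
    for n,q,f in obs:
        x,y,z=f(p[3],p[4]); o+=list((proj(I[n],[p[0]+c*x-s*y,p[1]+s*x+c*y,z])[0]-q)/1)
    return np.array(o)
r=least_squares(res,[.55,-.24,.25,.25,.03],loss="soft_l1")
print("stand",r.x.round(4),np.degrees(r.x[2])); print(res(r.x).reshape(-1,2).round(1).tolist())
# rack
def rr(p):
    c,s=np.cos(p[2]),np.sin(p[2]); o=[]
    for q,x,y in [((225,183),.045,-.125),((226,218),-.045,-.125),((128,223),-.045,.125)]:
        o+=list(proj(I["top"],[p[0]+c*x-s*y,p[1]+s*x+c*y,.02])[0]-q)
    return np.array(o)
k=least_squares(rr,[.57,.21,.05]); print("rack",k.x.round(4),rr(k.x).round(1))
E
python3 st.py
python3 - <<'E'
from fit import *
import pickle
I,M=pickle.load(open("a.pkl","rb"))
o=[]
for n,(x,y,w,h) in dict(side=(190,215,90,170),top=(105,165,130,70)).items():
    a=I[n]["pixels"].copy()
    a=cv2.resize(a[y:y+h,x:x+w],None,fx=3.4 if n=="side" else 3.6,fy=3.4 if n=="side" else 3.6,interpolation=cv2.INTER_CUBIC)
    k=3.4 if n=="side" else 3.6
    for p,col in (((.5687,.2095,.049),(255,0,0)),((.5696,.213,.0605),(0,0,255))):
        c,s=np.cos(p[2]),np.sin(p[2])
        for xx in(-.005,.005):
            W=ring(.115,xx)@np.array([[c,s,0],[-s,c,0],[0,0,1]])+[p[0],p[1],.135]
            cv2.polylines(a,[(((proj(I[n],W)-[x,y]+.5)*k-.5)*8).astype(np.int32)],True,col,1,shift=3)
    o.append(a)
H=max(a.shape[0] for a in o)
c=np.zeros((H,sum(a.shape[1] for a in o),3),np.uint8); c[:o[0].shape[0],:o[0].shape[1]]=o[0]; c[:o[1].shape[0],o[0].shape[1]:]=o[1]
print(c.shape); cv2.imwrite("pics/w.png",c[:,:,::-1])
E
```

```text
stand [ 0.5327 -0.248   0.2334  0.2584  0.0492] 13.37323716630117
[[0.2, -0.2], [0.4, 0.0], [0.8, 1.0], [-0.1, 0.7], [0.5, 0.6], [0.5, 0.8], [-0.7, 1.6], [-0.6, 1.4], [-1.1, 0.8], [0.2, 0.4], [-0.8, 0.1], [-0.2, 0.1], [-0.4, 2.0], [-0.2, -1.0]]
rack [0.5709 0.2095 0.0405] [-0.2  0.1  0.2 -0.  -0.  -0.1]
(575, 774, 3)
```

View pics/w.png

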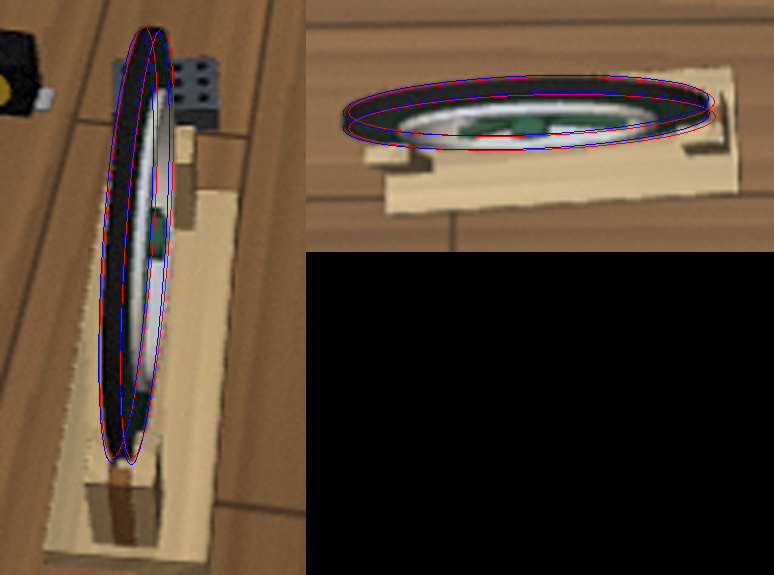

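```bash
cat > go.py <<'E'
import sys
from h import *
from scipy.spatial.transform import Rotation as R
def delta(p,yawdeg):
    o=readout.observe(); A=R.from_quat(o["orientation"]).as_matrix()
    t=np.radians(yawdeg); x=np.array([np.cos(t),np.sin(t),0]); z=np.array([0,0,-1]); B=np.c_[x,np.cross(z,x),z]
    print("t",round(o["time"],2),"pos",o["ee_pos"].round(4),"F",o["force"].round(2),"| delta mm",((np.array(p)-o["ee_pos"])@A*1000).round(1),"rot deg",np.degrees(R.from_matrix(A.T@B).as_rotvec()).round(2))
if __name__=="__main__":
    a=list(map(float,sys.argv[1:])); delta(a[:3],a[3])
E
python3 go.py .57 .21 .33 92.6
```

```text
t 1.4 pos [ 0.2495 -0.4902  0.2187] F [ 0.29  0.14 -0.52] | delta mm [ 603.2 -478.6 -111.4] rot deg [  0.     0.   -65.63]
```

Careful with the scale: shifts go in shares of 750 mm and turns go in shares of 120 degrees. That gives: 300 mm / 750 = 0.4, -150 mm / 750 = -0.2, -56 degrees / 120 = -0.4667.

Request:
jog_arm --pt "60 0 0 -0.0667 0 0 0" --pt "60 0 0 -0.1333 0 0 0" --pt "60 0.04 -0.032 -0.1867 0 0 -0.0583" --pt "60 0.0933 -0.0747 -0.2 0 0 -0.1167" --pt "60 0.1467 -0.116 -0.2 0 0 -0.175" --pt "60 0.1973 -0.156 -0.2 0 0 -0.2333" --pt "60 0.248 -0.196 -0.2 0 0 -0.2917" --pt "60 0.2987 -0.236 -0.2 0 0 -0.35" --pt "60 0.3493 -0.276 -0.2 0 0 -0.4083" --pt "60 0.4 -0.3173 -0.2 0 0 -0.4667" --grip_force 10

```text
time: 2.4
ee_pos: [0.4093, -0.14, 0.3689]
orientation: [0.748, 0.664, 0.0, 0.0]
force: [0.8, -1.2, -0.5]
opening: 0.649
grasp_force: 0.0
```

```bash
python3 go.py .57 .21 .32 92.6
```

```text
t 2.4 pos [ 0.4093 -0.14    0.3689] F [ 0.78 -1.21 -0.51] | delta mm [366.5 118.4  48.9] rot deg [ 0.04  0.02 -9.35]
```

Scaled: 366 mm / 750 = 0.488, 118 mm / 750 = 0.1573, -9.3 degrees / 120 = -0.0775.

Request:
jog_arm --pt "60 0.0533 0.0173 0 0 0 -0.025" --pt "60 0.1133 0.036 0 0 0 -0.05" --pt "60 0.1733 0.056 0 0 0 -0.0775" --pt "60 0.2333 0.076 0 0 0 -0.0775" --pt "60 0.2933 0.0947 0 0 0 -0.0775" --pt "60 0.3533 0.1147 0 0 0 -0.0775" --pt "60 0.4133 0.1333 0 0 0 -0.0775" --pt "60 0.4667 0.1507 0.0267 0 0 -0.0775" --pt "60 0.488 0.1573 0.0533 0 0 -0.0775" --pt "60 0.488 0.1573 0.0653 0 0 -0.0775"

```text
time: 3.4
ee_pos: [0.5705, 0.2085, 0.317]
orientation: [0.692, 0.722, -0.001, -0.001]
force: [0.1, -0.7, -0.6]
opening: 0.646
grasp_force: 0.0
```

```bash
python3 go.py .57 .21 .235 92.6
```

```text
t 3.4 pos [0.5705 0.2085 0.317 ] F [ 0.07 -0.68 -0.59] | delta mm [ 1.5 -0.2 82. ] rot deg [-0.18  0.03 -0.19]
```

Scaled: 78 mm / 750 = 0.104, 72 mm / 750 = 0.096.

Request:
jog_arm --pt "60 0 0 0.0267 0 0 0" --pt "50 0 0 0.06 0 0 0" --pt "40 0 0 0.0827 0 0 0" --pt "30 0 0 0.096 0 0 0" --pt "26 0 0 0.104 0 0 0" --pt "24 0 0 0.104 0 0 0" --pt "24 0 0 0.104 0 0 0" --pt "24 0 0 0.104 0 0 0" --pt "24 0 0 0.104 0 0 0" --pt "24 0 0 0.104 0 0 0"

```text
time: 4.4
ee_pos: [0.5709, 0.2069, 0.242]
orientation: [0.693, 0.721, 0.0, 0.0]
force: [-0.4, 0.4, 0.1]
opening: 0.258
grasp_force: 0.0
```

```bash
python3 go.py .57 .21 .235 92.6; python3 - <<'E'
from h import *
o=[]
for n,(x,y) in dict(side=(190,190),top=(110,140)).items():
    im=cams.get_image(n); o.append(cv2.resize(im["pixels"][y:y+110,x:x+110],(396,396),interpolation=cv2.INTER_CUBIC))
cv2.imwrite("pics/g.png",np.hstack(o)[:,:,::-1])
E
```

```text
t 4.4 pos [0.5709 0.2069 0.242 ] F [-0.45  0.43  0.06] | delta mm [ 3.1 -0.7  7. ] rot deg [ 0.03 -0.01 -0.32]
```

View pics/g.png

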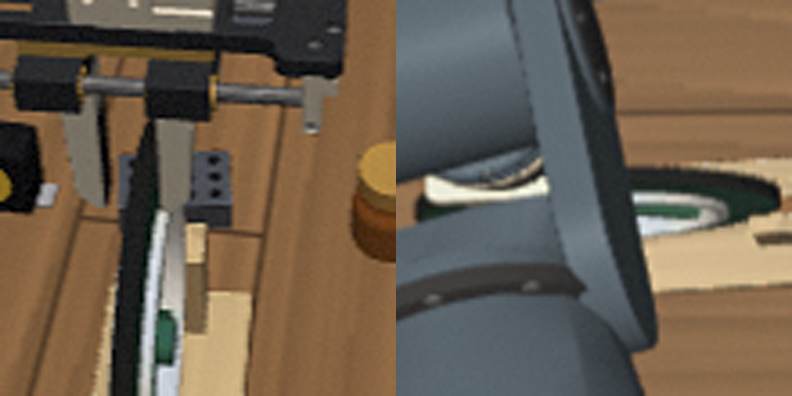

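The side crop shows the fingers straddling the rim, with the robot-side finger at (175,150) closer to it than the other at (95,150). I'll go to depth and close gently, watching the force.

Scaled: 6.5 mm / 750 = 0.0087, 6 mm / 750 = 0.008.

Request:
jog_arm --pt "24 0.004 0 0.004 0 0 0" --pt "24 0.004 0 0.008 0 0 0" --pt "24 0.004 0 0.0087 0 0 0" --pt "20 0.004 0 0.0087 0 0 0" --pt "18 0.004 0 0.0087 0 0 0" --pt "16 0.004 0 0.0087 0 0 0" --pt "15 0.004 0 0.0087 0 0 0" --pt "15 0.004 0 0.0087 0 0 0" --pt "15 0.004 0 0.0087 0 0 0" --pt "15 0.004 0 0.0087 0 0 0" --grip_force 3

```text
time: 5.5
ee_pos: [0.5706, 0.2099, 0.2352]
orientation: [0.693, 0.721, -0.0, -0.0]
force: [-0.2, -0.3, 0.8]
opening: 0.158
grasp_force: 0.0
```

```bash
python3 go.py .57 .21 .235 92.6; python3 - <<'E'
from h import *
o=readout.observe(); print(o["opening"]*93,o["grasp_force"],o["force"],o["ft_torque"])
E
```

```text
t 5.5 pos [0.5706 0.2099 0.2352] F [-0.23 -0.32  0.8 ] | delta mm [ 0.2 -0.6  0.2] rot deg [-0.   -0.   -0.33]
14.724185644928044 0.0 [-0.23031782 -0.3166972   0.79659551] [-0.02859013 -0.11269522 -0.01019915]
```

No contact force at 15 mm opening, so we're centred to within about 2 mm. Closing.

Request:
jog_arm --pt "13 0 0 0 0 0 0" --pt "12 0 0 0 0 0 0" --pt "11 0 0 0 0 0 0" --pt "10 0 0 0 0 0 0" --pt "9 0 0 0 0 0 0" --pt "8 0 0 0 0 0 0" --pt "6 0 0 0 0 0 0" --pt "6 0 0 0 0 0 0" --pt "6 0 0 0 0 0 0" --pt "6 0 0 0 0 0 0"

```text
time: 6.5
ee_pos: [0.5707, 0.2098, 0.2351]
orientation: [0.693, 0.721, 0.0, 0.0]
force: [-0.8, 0.5, -0.0]
opening: 0.11
grasp_force: 3.0
```

```bash
cat > ob.py <<'E'
from h import *
o=readout.observe(); print(o["time"],"op",o["opening"]*93,o["grasp_force"],o["ee_pos"].round(4),o["force"].round(2),o["ft_torque"].round(3))
E
python3 ob.py
```

```text
6.5 op 10.214943223962198 2.9961013421416283 [0.5707 0.2098 0.2351] [-0.81  0.46 -0.01] [-0.075 -0.04   0.015]
```

Scaled: -90 mm / 750 = -0.12, -76 mm / 750 = -0.1013.

Request:
jog_arm --pt "4 0 0 0 0 0 0" --pt "4 0 0 0 0 0 0" --pt "4 0 0 -0.004 0 0 0" --pt "4 0 0 -0.016 0 0 0" --pt "4 0 0 -0.032 0 0 0" --pt "4 0 0 -0.0493 0 0 0" --pt "4 0 0 -0.0667 0 0 0" --pt "4 0 0 -0.084 0 0 0" --pt "4 0 0 -0.1013 0 0 0" --pt "4 0 0 -0.12 0 0 0" --grip_force 55

```text
time: 7.5
ee_pos: [0.5706, 0.2098, 0.3263]
orientation: [0.693, 0.721, 0.0, 0.0]
force: [-0.1, -0.7, -5.6]
opening: 0.104
grasp_force: 55.0
```

Scaled: -12 mm / 750 = -0.016, -6 mm / 750 = -0.008.

Request:
jog_arm --pt "4 0 0 -0.008 0 0 0" --pt "4 0 0 -0.016 0 0 0" --pt "4 0 0 -0.016 0 0 0" --pt "4 0 0 -0.016 0 0 0" --pt "4 0 0 -0.016 0 0 0" --pt "4 0 0 -0.016 0 0 0" --pt "4 0 0 -0.016 0 0 0" --pt "4 0 0 -0.016 0 0 0" --pt "4 0 0 -0.016 0 0 0" --pt "4 0 0 -0.016 0 0 0"

```text
time: 8.5
ee_pos: [0.5707, 0.2099, 0.3371]
orientation: [0.693, 0.721, 0.0, 0.0]
force: [0.4, 0.2, -4.7]
opening: 0.103
grasp_force: 55.0
```

```bash
python3 ob.py
```

```text
8.5 op 9.563417711760636 54.95730221271515 [0.5707 0.2099 0.3371] [ 0.41  0.23 -4.69] [-0.053 -0.093 -0.062]
```

```bash
python3 go.py .45 .05 .337 103.4;python3 go.py .45 -.268 .337 103.4
```

```text
t 8.5 pos [0.5707 0.2099 0.3371] F [ 0.41  0.23 -4.69] | delta mm [-1.549e+02 -1.269e+02  1.000e-01] rot deg [  0.     0.   -11.13]
t 8.5 pos [0.5707 0.2099 0.3371] F [ 0.41  0.23 -4.69] | delta mm [-4.727e+02 -1.395e+02  1.000e-01] rot deg [  0.     0.   -11.13]
```

Scaled: -222 mm / 750 = -0.296, -190 mm / 750 = -0.2533, -11.1 degrees / 120 = -0.0925.

Request:
jog_arm --pt "4 -0.0053 -0.0053 0 0 0 -0.0042" --pt "4 -0.0187 -0.0187 0 0 0 -0.0125" --pt "4 -0.04 -0.0387 0 0 0 -0.025" --pt "4 -0.0667 -0.0627 0 0 0 -0.0417" --pt "4 -0.0987 -0.0893 0 0 0 -0.0583" --pt "4 -0.1333 -0.116 0 0 0 -0.075" --pt "4 -0.1707 -0.14 0 0 0 -0.0875" --pt "4 -0.2107 -0.16 0 0 0 -0.0925" --pt "4 -0.2533 -0.1733 0 0 0 -0.0925" --pt "4 -0.296 -0.18 0 0 0 -0.0925"

```text
time: 9.5
ee_pos: [0.4434, -0.0185, 0.3375]
orientation: [0.62, 0.785, 0.0, 0.0]
force: [1.7, 0.4, -5.1]
opening: 0.1
grasp_force: 55.0
```

```bash
python3 go.py .45 -.268 .337 103.4
```

```text
t 9.5 pos [ 0.4434 -0.0185  0.3375] F [ 1.71  0.45 -5.12] | delta mm [-244.3  -51.4    0.6] rot deg [0.04 0.02 0.02]
```

Scaled: -245 mm / 750 = -0.3267, -243 mm / 750 = -0.324.

Request:
jog_arm --pt "4 -0.04 -0.0093 0 0 0 0" --pt "4 -0.0827 -0.0187 0 0 0 0" --pt "4 -0.1267 -0.028 0 0 0 0" --pt "4 -0.1707 -0.0373 0 0 0 0" --pt "4 -0.2133 -0.0467 0 0 0 0" --pt "4 -0.2533 -0.056 0 0 0 0" --pt "4 -0.2867 -0.0627 0 0 0 0" --pt "4 -0.3107 -0.0667 0 0 0 0" --pt "4 -0.324 -0.0693 0 0 0 0" --pt "4 -0.3267 -0.0693 0 0 0 0"

```text
time: 10.5
ee_pos: [0.4506, -0.2682, 0.337]
orientation: [0.62, 0.784, -0.0, -0.0]
force: [0.7, 0.6, -4.9]
opening: 0.099
grasp_force: 55.0
```

```bash
python3 go.py .45 -.268 .337 103.4;python3 - <<'E'
from fit import *
a=np.radians(13.37)
o=[]
for n,(x,y) in dict(side=(225,50),top=(325,130)).items():
    im=cams.get_image(n); k=4.4
    c=cv2.resize(im["pixels"][y:y+120,x:x+90],None,fx=k,fy=k,interpolation=cv2.INTER_CUBIC)
    ob=readout.observe(); ctr=ob["ee_pos"]+[0,0,.015-.115]
    for r,xx in((.115,-.005),(.115,.005),(.075,-.01),(.075,.01)):
        W=ring(r,xx)@np.array([[np.cos(a),np.sin(a),0],[-np.sin(a),np.cos(a),0],[0,0,1]])+ctr
        cv2.polylines(c,[(((proj(im,W)-[x,y]+.5)*k-.5)*8).astype(np.int32)],True,(255,0,255),1,shift=3)
    o.append(c)
cv2.imwrite("pics/ap.png",np.hstack(o)[:,:,::-1])
E
```

```text
t 10.5 pos [ 0.4506 -0.2682  0.337 ] F [ 0.7   0.64 -4.91] | delta mm [ 0.3 -0.5  0. ] rot deg [-0.01 -0.01 -0.06]
```

View pics/ap.png

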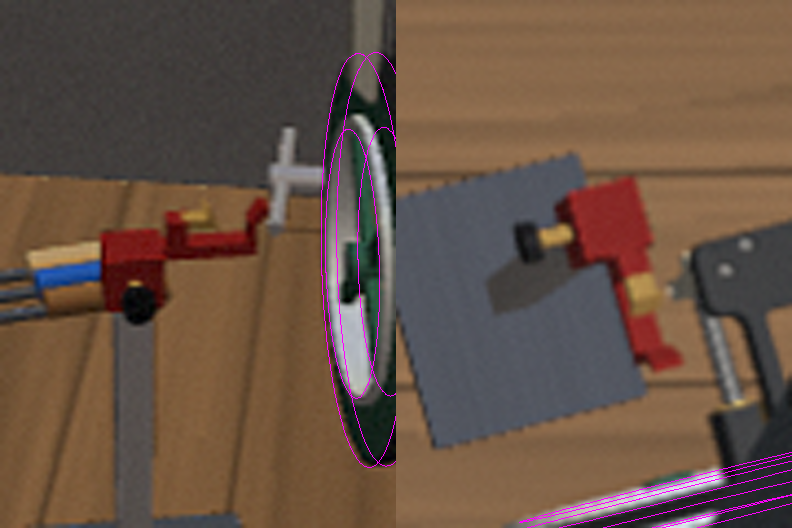

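The overlay matches the held wheel to about 1 px. The hook is clear ahead, with its lip at (258,215) in the side crop.

Scaled: 82.5 mm / 750 = 0.11, 79 mm / 750 = 0.1053.

Request:
jog_arm --pt "4 0 0.0053 0 0 0 0" --pt "4 0 0.016 0 0 0 0" --pt "4 0 0.032 0 0 0 0" --pt "4 0 0.0493 0 0 0 0" --pt "4 0 0.0667 0 0 0 0" --pt "4 0 0.0827 0 0 0 0" --pt "4 0 0.096 0 0 0 0" --pt "4 0 0.1053 0 0 0 0" --pt "4 0 0.11 0 0 0 0" --pt "4 0 0.11 0 0 0 0"

```text
time: 11.6
ee_pos: [0.5298, -0.2487, 0.336]
orientation: [0.62, 0.785, -0.002, -0.003]
force: [-10.2, -2.2, -5.4]
opening: 0.115
grasp_force: 56.8
```

```bash
python3 go.py .5308 -.2485 .337 103.4;python3 - <<'E'
from fit import *
a=np.radians(13.37)
o=[]
for n,(x,y) in dict(side=(220,50),top=(325,130)).items():
    im=cams.get_image(n); k=4.4
    c=cv2.resize(im["pixels"][y:y+120,x:x+90],None,fx=k,fy=k,interpolation=cv2.INTER_CUBIC)
    o.append(c)
cv2.imwrite("pics/ab.png",np.hstack(o)[:,:,::-1])
E
```

```text
t 11.6 pos [ 0.5298 -0.2487  0.336 ] F [-10.22  -2.15  -5.39] | delta mm [-0.  1. -1.] rot deg [-0.35 -0.1  -0.03]
```

View pics/ab.png

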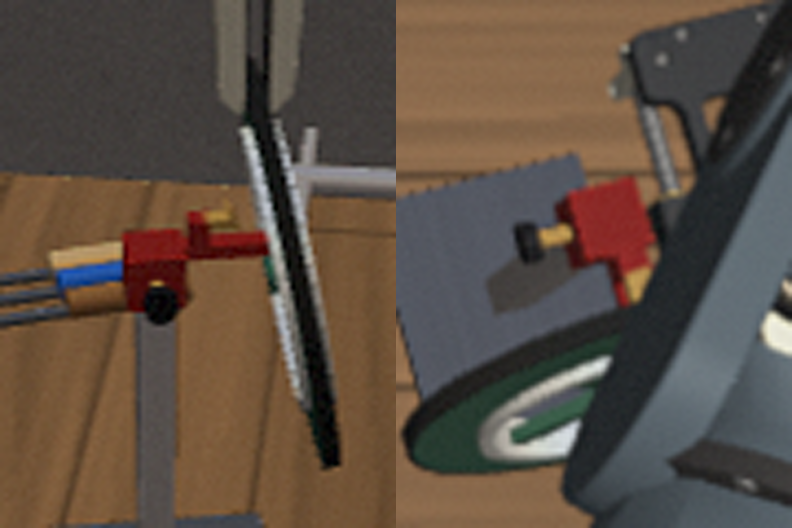

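The wheel is tilted and reads -10 N: its hub met the hook's tip because I carried it too high. I'll back off and re-check the grip.

Scaled: -82.5 mm / 750 = -0.11, -80 mm / 750 = -0.1067.

Request:
jog_arm --pt "4 0 -0.0067 0 0 0 0" --pt "4 0 -0.0187 0 0 0 0" --pt "4 0 -0.0347 0 0 0 0" --pt "4 0 -0.052 0 0 0 0" --pt "4 0 -0.0693 0 0 0 0" --pt "4 0 -0.0853 0 0 0 0" --pt "4 0 -0.0987 0 0 0 0" --pt "4 0 -0.1067 0 0 0 0" --pt "4 0 -0.11 0 0 0 0" --pt "4 0 -0.11 0 0 0 0"

```text
time: 12.7
ee_pos: [0.4506, -0.2678, 0.3372]
orientation: [0.62, 0.785, 0.0, 0.0]
force: [0.4, -0.5, -5.5]
opening: 0.102
grasp_force: 54.7
```

```bash
python3 ob.py; python3 go.py .4506 -.2682 .337 103.4;python3 - <<'E'
from fit import *
a=np.radians(13.37)
o=[]
for n,(x,y) in dict(side=(240,50),top=(325,130)).items():
    im=cams.get_image(n); k=4.4
    c=cv2.resize(im["pixels"][y:y+120,x:x+90],None,fx=k,fy=k,interpolation=cv2.INTER_CUBIC)
    ob=readout.observe(); ctr=ob["ee_pos"]+[0,0,.015-.115]
    for r,xx in((.115,-.005),(.115,.005)):
        W=ring(r,xx)@np.array([[np.cos(a),np.sin(a),0],[-np.sin(a),np.cos(a),0],[0,0,1]])+ctr
        cv2.polylines(c,[(((proj(im,W)-[x,y]+.5)*k-.5)*8).astype(np.int32)],True,(255,0,255),1,shift=3)
    o.append(c)
cv2.imwrite("pics/ap2.png",np.hstack(o)[:,:,::-1])
E
```

```text
12.7 op 9.529887220381731 54.682937264442444 [ 0.4506 -0.2678  0.3372] [ 0.4  -0.45 -5.51] [ 0.01  -0.186 -0.021]
t 12.7 pos [ 0.4506 -0.2678  0.3372] F [ 0.4  -0.45 -5.51] | delta mm [-0.4 -0.1  0.2] rot deg [ 0.01  0.01 -0.04]
```

View pics/ap2.png

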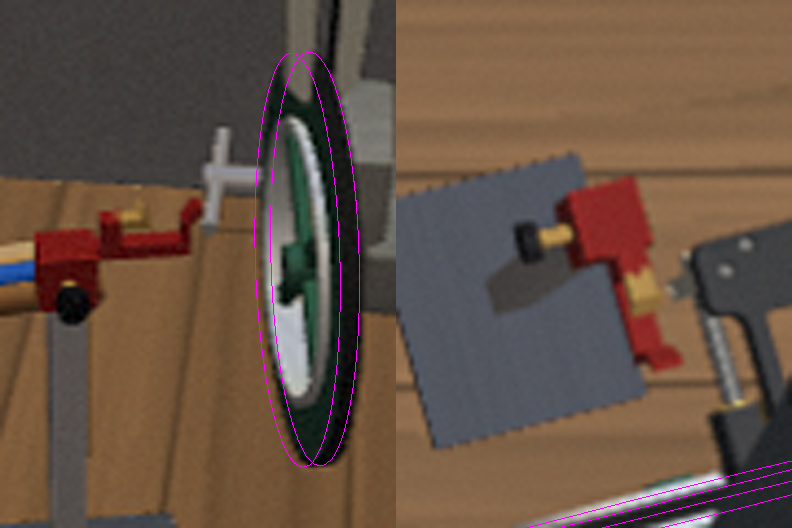

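The wheel sits true in the grip again; the overlay fits its outline. I'll lower it 25 mm so the inner edge is just above the lip and the hub is below the arm, then advance in stages.

Scaled: 48 mm / 750 = 0.064, 44 mm / 750 = 0.0587.

Request:
jog_arm --pt "4 0 0 0.008 0 0 0" --pt "4 0 0 0.02 0 0 0" --pt "4 0 0 0.0293 0 0 0" --pt "4 0 0 0.0333 0 0 0" --pt "4 0 0.008 0.0333 0 0 0" --pt "4 0 0.0213 0.0333 0 0 0" --pt "4 0 0.036 0.0333 0 0 0" --pt "4 0 0.0493 0.0333 0 0 0" --pt "4 0 0.0587 0.0333 0 0 0" --pt "4 0 0.064 0.0333 0 0 0"

```text
time: 13.8
ee_pos: [0.4982, -0.2563, 0.312]
orientation: [0.62, 0.785, 0.0, -0.0]
force: [0.4, 0.6, -5.1]
opening: 0.102
grasp_force: 54.7
```

```bash
python3 go.py .5308 -.2485 .312 103.4
```

```text
t 13.8 pos [ 0.4982 -0.2563  0.312 ] F [ 0.41  0.61 -5.12] | delta mm [ 0.  33.6 -0. ] rot deg [-0.01 -0.01  0.01]
```

Scaled: 33.5 mm / 750 = 0.0447, 32 mm / 750 = 0.0427.

Request:
jog_arm --pt "4 0 0.0027 0 0 0 0" --pt "4 0 0.008 0 0 0 0" --pt "4 0 0.0147 0 0 0 0" --pt "4 0 0.0213 0 0 0 0" --pt "4 0 0.028 0 0 0 0" --pt "4 0 0.0347 0 0 0 0" --pt "4 0 0.04 0 0 0 0" --pt "4 0 0.0427 0 0 0 0" --pt "4 0 0.0447 0 0 0 0" --pt "4 0 0.0447 0 0 0 0"

```text
time: 14.8
ee_pos: [0.53, -0.2488, 0.3121]
orientation: [0.62, 0.785, 0.0, -0.0]
force: [-0.2, 1.0, -5.9]
opening: 0.102
grasp_force: 54.7
```

```bash
python3 go.py .5308 -.2485 .312 103.4;python3 - <<'E'
from fit import *
o=[]
im=cams.get_image("side"); x,y,k=225,60,8
c=cv2.resize(im["pixels"][y:y+70,x:x+85],None,fx=k,fy=k,interpolation=cv2.INTER_CUBIC)
cv2.imwrite("pics/ab2.png",c[:,:,::-1])
E
```

```text
t 14.8 pos [ 0.53   -0.2488  0.3121] F [-0.22  0.96 -5.92] | delta mm [0.1 0.8 0.1] rot deg [-0.   -0.   -0.02]
```

View pics/ab2.png

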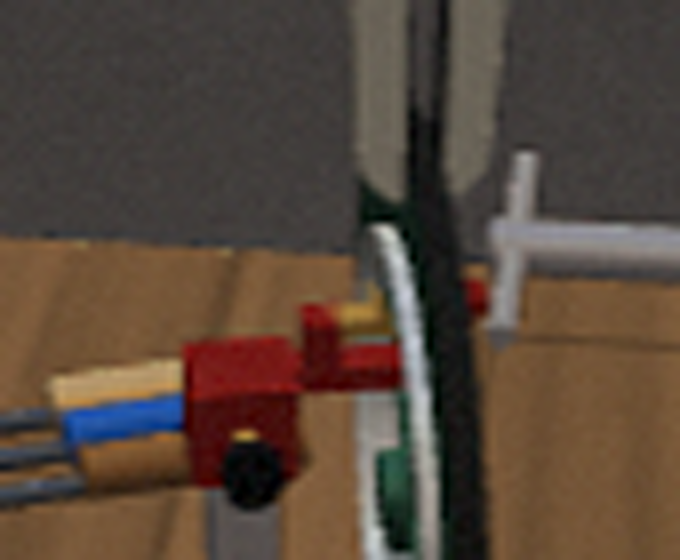

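The side crop shows the flange (400,300) between the brass keeper (360,320) and the lip's top (478,295), with no contact. Now I'll descend in small steps.

Scaled: 9 mm / 750 = 0.012, 1.5 mm / 750 = 0.002.

Request:
jog_arm --pt "4 0 0.0013 0.0007 0 0 0" --pt "4 0 0.0013 0.002 0 0 0" --pt "4 0 0.0013 0.0033 0 0 0" --pt "4 0 0.0013 0.0047 0 0 0" --pt "4 0 0.0013 0.006 0 0 0" --pt "4 0 0.0013 0.0073 0 0 0" --pt "4 0 0.0013 0.0087 0 0 0" --pt "4 0 0.0013 0.01 0 0 0" --pt "4 0 0.0013 0.0113 0 0 0" --pt "4 0 0.0013 0.012 0 0 0"

```text
time: 15.85
ee_pos: [0.5309, -0.2486, 0.303]
orientation: [0.62, 0.785, 0.0, -0.0]
force: [-0.1, -0.2, -5.5]
opening: 0.102
grasp_force: 54.7
```

```bash
python3 ob.py
```

```text
15.85 op 9.467302841049449 54.68709468841553 [ 0.5309 -0.2486  0.303 ] [-0.13 -0.25 -5.46] [-0.036 -0.158  0.   ]
```

Inner edge is at about 0.278. Continuing more slowly.

Scaled: 4 mm / 750 = 0.0053, 3.6 mm / 750 = 0.0048.

Request:
jog_arm --pt "4 0 0 0.0005 0 0 0" --pt "4 0 0 0.0011 0 0 0" --pt "4 0 0 0.0016 0 0 0" --pt "4 0 0 0.0021 0 0 0" --pt "4 0 0 0.0027 0 0 0" --pt "4 0 0 0.0032 0 0 0" --pt "4 0 0 0.0037 0 0 0" --pt "4 0 0 0.0043 0 0 0" --pt "4 0 0 0.0048 0 0 0" --pt "4 0 0 0.0053 0 0 0"

```text
time: 16.85
ee_pos: [0.5309, -0.2487, 0.2993]
orientation: [0.62, 0.785, -0.0, 0.0]
force: [-1.9, -0.8, -2.5]
opening: 0.103
grasp_force: 54.7
```

Scaled: 3 mm / 750 = 0.004, 2.8 mm / 750 = 0.0037.

Request:
jog_arm --pt "4 0 0 0.0005 0 0 0" --pt "4 0 0 0.0011 0 0 0" --pt "4 0 0 0.0016 0 0 0" --pt "4 0 0 0.0021 0 0 0" --pt "4 0 0 0.0027 0 0 0" --pt "4 0 0 0.0031 0 0 0" --pt "4 0 0 0.0035 0 0 0" --pt "4 0 0 0.0037 0 0 0" --pt "4 0 0 0.004 0 0 0" --pt "4 0 0 0.004 0 0 0"

```text
time: 17.85
ee_pos: [0.5309, -0.2487, 0.2961]
orientation: [0.62, 0.785, -0.0, 0.0]
force: [-4.0, -1.0, 2.2]
opening: 0.107
grasp_force: 54.7
```

The ramp is engaged: the push is about 7 N and the keeper is pushing toward -x. Pressing on in small steps.

Scaled: 2 mm / 750 = 0.0027, 1.8 mm / 750 = 0.0024.

Request:
jog_arm --pt "4 0 0 0.0004 0 0 0" --pt "4 0 0 0.0008 0 0 0" --pt "4 0 0 0.0012 0 0 0" --pt "4 0 0 0.0016 0 0 0" --pt "4 0 0 0.002 0 0 0" --pt "4 0 0 0.0024 0 0 0" --pt "4 0 0 0.0027 0 0 0" --pt "4 0 0 0.0027 0 0 0" --pt "4 0 0 0.0027 0 0 0" --pt "4 0 0 0.0027 0 0 0"

```text
time: 18.85
ee_pos: [0.5309, -0.2486, 0.2941]
orientation: [0.62, 0.785, -0.0, -0.0]
force: [-4.2, -1.6, 3.7]
opening: 0.104
grasp_force: 54.8
```

```bash
python3 ob.py
```

```text
18.85 op 9.678339720969355 54.75285887718201 [ 0.5309 -0.2486  0.2941] [-4.16 -1.6   3.67] [-0.352  0.828 -0.002]
```

Scaled: 2 mm / 750 = 0.0027, 1.8 mm / 750 = 0.0024.

Request:
jog_arm --pt "4 0 0 0.0004 0 0 0" --pt "4 0 0 0.0008 0 0 0" --pt "4 0 0 0.0012 0 0 0" --pt "4 0 0 0.0016 0 0 0" --pt "4 0 0 0.002 0 0 0" --pt "4 0 0 0.0024 0 0 0" --pt "4 0 0 0.0027 0 0 0" --pt "4 0 0 0.0027 0 0 0" --pt "4 0 0 0.0027 0 0 0" --pt "4 0 0 0.0027 0 0 0"

```text
time: 19.85
ee_pos: [0.5309, -0.2487, 0.2922]
orientation: [0.62, 0.785, -0.0, 0.0]
force: [-5.7, -0.9, 4.4]
opening: 0.104
grasp_force: 54.8
```

```bash
python3 ob.py
```

```text
19.85 op 9.638075874415872 54.76197838783264 [ 0.5309 -0.2487  0.2922] [-5.74 -0.88  4.44] [-0.331  0.927  0.048]
```

Scaled: 2 mm / 750 = 0.0027, 1.5 mm / 750 = 0.002.

Request:
jog_arm --pt "4 0 0 0.0004 0 0 0" --pt "4 0 0 0.0008 0 0 0" --pt "4 0 0 0.0012 0 0 0" --pt "4 0 0 0.0016 0 0 0" --pt "4 0 0 0.002 0 0 0" --pt "4 0 0 0.0024 0 0 0" --pt "4 0 0 0.0027 0 0 0" --pt "4 0 0 0.0027 0 0 0" --pt "4 0 0 0.0027 0 0 0" --pt "4 0 0 0.0027 0 0 0"

```text
time: 20.85
ee_pos: [0.5304, -0.2484, 0.2891]
orientation: [0.62, 0.785, -0.0, -0.001]
force: [-5.7, -0.9, -2.1]
opening: 0.104
grasp_force: 54.7
```

```bash
python3 ob.py
```

```text
20.85 op 9.676256937265471 54.731213450431824 [ 0.5304 -0.2484  0.2891] [-5.73 -0.89 -2.08] [-0.365  0.983 -0.031]
```

The force has fallen, so it is now rubbing past the nose.

Scaled: 2 mm / 750 = 0.0027, 1.8 mm / 750 = 0.0024.

Request:
jog_arm --pt "4 0 0 0.0004 0 0 0" --pt "4 0 0 0.0008 0 0 0" --pt "4 0 0 0.0012 0 0 0" --pt "4 0 0 0.0016 0 0 0" --pt "4 0 0 0.002 0 0 0" --pt "4 0 0 0.0024 0 0 0" --pt "4 0 0 0.0027 0 0 0" --pt "4 0 0 0.0027 0 0 0" --pt "4 0 0 0.0027 0 0 0" --pt "4 0 0 0.0027 0 0 0"

```text
time: 21.85
ee_pos: [0.5304, -0.2483, 0.2871]
orientation: [0.62, 0.785, -0.0, -0.001]
force: [-4.9, -0.8, -2.9]
opening: 0.099
grasp_force: 54.7
```

```bash
python3 ob.py
```

```text
21.85 op 9.163506824039525 54.727694392204285 [ 0.5304 -0.2483  0.2871] [-4.87 -0.77 -2.94] [-0.324  0.957  0.011]
```

Request:
jog_arm --pt "4 0 0 0.0004 0 0 0" --pt "4 0 0 0.0008 0 0 0" --pt "4 0 0 0.0012 0 0 0" --pt "4 0 0 0.0016 0 0 0" --pt "4 0 0 0.002 0 0 0" --pt "4 0 0 0.002 0 0 0" --pt "4 0 0 0.002 0 0 0" --pt "4 0 0 0.002 0 0 0" --pt "4 0 0 0.002 0 0 0" --pt "4 0 0 0.002 0 0 0"

```text
time: 22.85
ee_pos: [0.5306, -0.2482, 0.2858]
orientation: [0.62, 0.785, 0.0, -0.001]
force: [-0.7, 0.5, -18.8]
opening: 0.1
grasp_force: 54.6
```

```bash
python3 ob.py
```

```text
22.85 op 9.324628904803488 54.59834039211273 [ 0.5306 -0.2482  0.2858] [ -0.71   0.48 -18.82] [0.243 0.141 0.002]
```

It snapped: the keeper now pulls down by about 14 N. Next I'll feel for the seat.

Scaled: 1.5 mm / 750 = 0.002, 1.4 mm / 750 = 0.0019.

Request:
jog_arm --pt "4 0 0 0.0003 0 0 0" --pt "4 0 0 0.0005 0 0 0" --pt "4 0 0 0.0008 0 0 0" --pt "4 0 0 0.0011 0 0 0" --pt "4 0 0 0.0013 0 0 0" --pt "4 0 0 0.0016 0 0 0" --pt "4 0 0 0.0019 0 0 0" --pt "4 0 0 0.002 0 0 0" --pt "4 0 0 0.002 0 0 0" --pt "4 0 0 0.002 0 0 0"

```text
time: 23.85
ee_pos: [0.5309, -0.2486, 0.2856]
orientation: [0.62, 0.785, 0.0, 0.0]
force: [-4.1, 4.2, -13.9]
opening: 0.099
grasp_force: 54.6
```

```bash
python3 ob.py
```

```text
23.85 op 9.226664244090758 54.64102864265442 [ 0.5309 -0.2486  0.2856] [ -4.09   4.19 -13.91] [0.667 0.705 0.019]
```

Request:
jog_arm --pt "4 0 0 0 0 0 0" --pt "4 0 0 0 0 0 0" --pt "4 0 0 0 0 0 0" --pt "4 0 0 0 0 0 0" --pt "4 0 0 0 0 0 0" --pt "4 0 0 0 0 0 0" --pt "4 0 0 0 0 0 0" --pt "4 0 0 0 0 0 0" --pt "4 0 0 0 0 0 0" --pt "4 0 0 0 0 0 0"

```text
time: 24.85
ee_pos: [0.5309, -0.2486, 0.2856]
orientation: [0.62, 0.785, 0.0, 0.0]
force: [-2.9, 3.6, -14.7]
opening: 0.101
grasp_force: 54.6
```

```bash
python3 ob.py; python3 - <<'E'
from fit import *
im=cams.get_image("side"); x,y,k=225,60,8
c=cv2.resize(im["pixels"][y:y+70,x:x+85],None,fx=k,fy=k,interpolation=cv2.INTER_CUBIC)
cv2.imwrite("pics/home.png",c[:,:,::-1])
E
```

```text
24.85 op 9.362971367823715 54.641032218933105 [ 0.5309 -0.2486  0.2856] [ -2.92   3.57 -14.74] [0.709 0.719 0.059]
```

View pics/home.png

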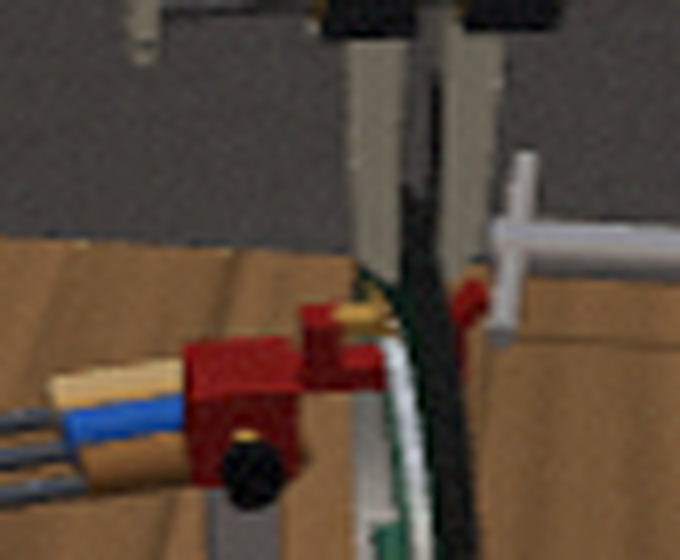

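The crop shows the brass keeper (360,315) out over the flange against the web. A net pull-down remains, so I'll continue down carefully.

Scaled: 0.8 mm / 750 = 0.0011, 0.6 mm / 750 = 0.0008.

Request:
jog_arm --pt "4 0 0 0.0003 0 0 0" --pt "4 0 0 0.0005 0 0 0" --pt "4 0 0 0.0008 0 0 0" --pt "4 0 0 0.0011 0 0 0" --pt "4 0 0 0.0011 0 0 0" --pt "4 0 0 0.0011 0 0 0" --pt "4 0 0 0.0011 0 0 0" --pt "4 0 0 0.0011 0 0 0" --pt "4 0 0 0.0011 0 0 0" --pt "4 0 0 0.0011 0 0 0"

```text
time: 25.9
ee_pos: [0.5311, -0.2486, 0.2845]
orientation: [0.62, 0.785, 0.0, 0.0]
force: [0.1, 0.4, -5.1]
opening: 0.104
grasp_force: 54.7
```

```bash
python3 ob.py
```

```text
25.9 op 9.695947443743998 54.687328934669495 [ 0.5311 -0.2486  0.2845] [ 0.14  0.38 -5.12] [-0.019 -0.057 -0.048]
```

Scaled: 0.5 mm / 750 = 0.0007, 0.4 mm / 750 = 0.0005.

Request:
jog_arm --pt "4 0 0 0.0001 0 0 0" --pt "4 0 0 0.0003 0 0 0" --pt "4 0 0 0.0004 0 0 0" --pt "4 0 0 0.0005 0 0 0" --pt "4 0 0 0.0007 0 0 0" --pt "4 0 0 0.0007 0 0 0" --pt "4 0 0 0.0007 0 0 0" --pt "4 0 0 0.0007 0 0 0" --pt "4 0 0 0.0007 0 0 0" --pt "4 0 0 0.0007 0 0 0"

```text
time: 26.9
ee_pos: [0.5309, -0.2486, 0.2838]
orientation: [0.62, 0.785, 0.0, 0.0]
force: [-0.3, -0.6, -4.9]
opening: 0.103
grasp_force: 54.7
```

```bash
python3 ob.py
```

```text
26.9 op 9.558449376395812 54.68750596046448 [ 0.5309 -0.2486  0.2838] [-0.28 -0.6  -4.85] [-0.102 -0.075 -0.019]
```

It is free between the keeper and the seat. Continuing gently.

Scaled: 0.7 mm / 750 = 0.0009, 0.6 mm / 750 = 0.0008.

Request:
jog_arm --pt "4 0 0 0.0001 0 0 0" --pt "4 0 0 0.0003 0 0 0" --pt "4 0 0 0.0004 0 0 0" --pt "4 0 0 0.0005 0 0 0" --pt "4 0 0 0.0007 0 0 0" --pt "4 0 0 0.0008 0 0 0" --pt "4 0 0 0.0009 0 0 0" --pt "4 0 0 0.0009 0 0 0" --pt "4 0 0 0.0009 0 0 0" --pt "4 0 0 0.0009 0 0 0"

```text
time: 27.9
ee_pos: [0.5309, -0.2486, 0.2831]
orientation: [0.62, 0.785, 0.0, -0.0]
force: [1.0, 2.2, -5.8]
opening: 0.103
grasp_force: 54.7
```

```bash
python3 ob.py
```

```text
27.9 op 9.548859092512938 54.68745946884155 [ 0.5309 -0.2486  0.2831] [ 0.96  2.16 -5.77] [ 0.016 -0.111 -0.06 ]
```

Scaled: 0.7 mm / 750 = 0.0009, 0.6 mm / 750 = 0.0008.

Request:
jog_arm --pt "4 0 0 0.0001 0 0 0" --pt "4 0 0 0.0003 0 0 0" --pt "4 0 0 0.0004 0 0 0" --pt "4 0 0 0.0005 0 0 0" --pt "4 0 0 0.0007 0 0 0" --pt "4 0 0 0.0008 0 0 0" --pt "4 0 0 0.0009 0 0 0" --pt "4 0 0 0.0009 0 0 0" --pt "4 0 0 0.0009 0 0 0" --pt "4 0 0 0.0009 0 0 0"

```text
time: 28.9
ee_pos: [0.531, -0.2487, 0.2828]
orientation: [0.62, 0.785, 0.0, 0.0]
force: [-1.7, 0.2, 2.1]
opening: 0.101
grasp_force: 54.7
```

```bash
python3 ob.py
```

```text
28.9 op 9.366216492237008 54.73064839839935 [ 0.531  -0.2487  0.2828] [-1.66  0.17  2.12] [ 0.102  0.306 -0.078]
```

That is a stiff rise at a seat height of about 0.258, which agrees with the image fit. One small confirming press.

Scaled: 0.3 mm / 750 = 0.0004, 0.2 mm / 750 = 0.0003.

Request:
jog_arm --pt "4 0 0 0.0001 0 0 0" --pt "4 0 0 0.0003 0 0 0" --pt "4 0 0 0.0004 0 0 0" --pt "4 0 0 0.0004 0 0 0" --pt "4 0 0 0.0004 0 0 0" --pt "4 0 0 0.0004 0 0 0" --pt "4 0 0 0.0004 0 0 0" --pt "4 0 0 0.0004 0 0 0" --pt "4 0 0 0.0004 0 0 0" --pt "4 0 0 0.0004 0 0 0"

```text
time: 29.9
ee_pos: [0.531, -0.2487, 0.2827]
orientation: [0.62, 0.785, 0.0, 0.0]
force: [-3.7, 0.9, 5.0]
opening: 0.099
grasp_force: 54.8
```

```bash
python3 ob.py
```

```text
29.9 op 9.253492622536111 54.75505471229553 [ 0.531  -0.2487  0.2827] [-3.74  0.89  4.98] [0.182 0.548 0.054]
```

Rigid: the wheel is home. I'll ease off the press, release slowly, then withdraw straight up.

Scaled: -0.5 mm / 750 = -0.0007, -0.3 mm / 750 = -0.0004.

Request:
jog_arm --pt "4 0 0 -0.0004 0 0 0" --pt "4 0 0 -0.0007 0 0 0" --pt "4 0 0 -0.0007 0 0 0" --pt "4 0 0 -0.0007 0 0 0" --pt "4 0 0 -0.0007 0 0 0" --pt "4 0 0 -0.0007 0 0 0" --pt "4 0 0 -0.0007 0 0 0" --pt "4 0 0 -0.0007 0 0 0" --pt "4 0 0 -0.0007 0 0 0" --pt "4 0 0 -0.0007 0 0 0" --grip_force 10

```text
time: 30.9
ee_pos: [0.5309, -0.2486, 0.2825]
orientation: [0.62, 0.785, -0.0, -0.0]
force: [-2.9, -1.3, -0.0]
opening: 0.108
grasp_force: 10.0
```

Request:
jog_arm --pt "9.5 0 0 0 0 0 0" --pt "10 0 0 0 0 0 0" --pt "10.5 0 0 0 0 0 0" --pt "11 0 0 0 0 0 0" --pt "12 0 0 0 0 0 0" --pt "14 0 0 0 0 0 0" --pt "18 0 0 0 0 0 0" --pt "22 0 0 0 0 0 0" --pt "26 0 0 0 0 0 0" --pt "26 0 0 0 0 0 0" --grip_force 3

```text
time: 31.9
ee_pos: [0.531, -0.2486, 0.2826]
orientation: [0.62, 0.785, 0.0, 0.0]
force: [0.3, -0.4, -0.2]
opening: 0.273
grasp_force: 0.0
```

```bash
python3 ob.py
```

```text
31.9 op 25.427244513257907 0.0 [ 0.531  -0.2486  0.2826] [ 0.25 -0.36 -0.15] [-0.064 -0.07  -0.002]
```

Scaled: -110 mm / 750 = -0.1467, -100 mm / 750 = -0.1333.

Request:
jog_arm --pt "26 0 0 -0.0027 0 0 0" --pt "26 0 0 -0.008 0 0 0" --pt "26 0 0 -0.016 0 0 0" --pt "26 0 0 -0.0267 0 0 0" --pt "26 0 0 -0.04 0 0 0" --pt "30 0 0 -0.06 0 0 0" --pt "40 0 0 -0.08 0 0 0" --pt "40 0 0 -0.1067 0 0 0" --pt "40 0 0 -0.1333 0 0 0" --pt "40 0 0 -0.1467 0 0 0"

```text
time: 32.9
ee_pos: [0.5312, -0.2488, 0.3951]
orientation: [0.62, 0.785, 0.0, 0.001]
force: [-0.0, 0.0, 0.0]
opening: 0.428
grasp_force: 0.0
```

Scaled: -150 mm / 750 = -0.2, -140 mm / 750 = -0.1867.

Request:
jog_arm --pt "40 0 -0.0133 0 0 0 0" --pt "40 0 -0.04 0 0 0 0" --pt "40 0 -0.0733 0 0 0 0" --pt "40 0 -0.1133 0 0 0 0" --pt "40 0 -0.1533 0 0 0 0" --pt "40 0 -0.1867 0 0 0 0" --pt "40 0 -0.2 0 0 0 0" --pt "40 0 -0.2 0 0 0 0" --pt "40 0 -0.2 0 0 0 0" --pt "40 0 -0.2 0 0 0 0"

```text
time: 33.9
ee_pos: [0.3857, -0.2831, 0.3923]
orientation: [0.62, 0.785, 0.0, -0.0]
force: [-0.3, 0.3, 0.4]
opening: 0.432
grasp_force: 0.0
```

```bash
python3 ob.py; python3 - <<'E'
from h import *
im=cams.get_image("side"); t=cams.get_image("top")
c=cv2.resize(im["pixels"][60:190,220:310],(415,600),interpolation=cv2.INTER_CUBIC)
d=cv2.resize(t["pixels"][130:270,230:400],(380,313),interpolation=cv2.INTER_CUBIC)
o=np.zeros((600,795,3),np.uint8); o[:,:415]=c; o[:313,415:]=d
cv2.imwrite("pics/end.png",o[:,:,::-1])
for n in("side","top"):
    for l in("block","tape","jar"): print(n,l,[np.round(q["xy"],1).tolist() for q in cams.find_in(n,l)[:1]])
E
```

```text
33.9 op 40.22153271424177 0.0 [ 0.3857 -0.2831  0.3923] [-0.28  0.31  0.36] [-0.071 -0.117 -0.054]
side block [[238.6, 240.7]]
side tape [[184.6, 239.4]]
side jar [[298.7, 243.8]]
top block [[257.4, 195.0]]
top tape [[252.1, 144.9]]
top jar [[255.3, 247.3]]
```

View pics/end.png

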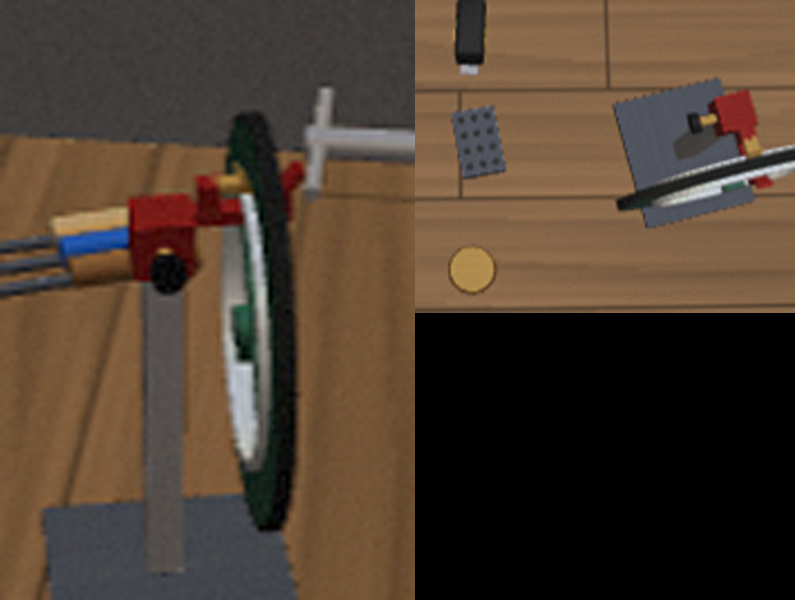

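The wheel hangs on the hook with the keeper (230,182) over its flange and the lip (293,180) on the other side. The block, tape and jar have not moved. I'll let it settle, then hand in.

Request:
jog_arm --pt "40 0 0 0 0 0 0" --pt "40 0 0 0 0 0 0" --pt "40 0 0 0 0 0 0" --pt "40 0 0 0 0 0 0" --pt "40 0 0 0 0 0 0" --pt "40 0 0 0 0 0 0" --pt "40 0 0 0 0 0 0" --pt "40 0 0 0 0 0 0" --pt "40 0 0 0 0 0 0" --pt "40 0 0 0 0 0 0"

```text
time: 35.3
ee_pos: [0.385, -0.2833, 0.3926]
orientation: [0.62, 0.785, -0.0, -0.0]
force: [0.2, -0.6, 0.4]
opening: 0.432
grasp_force: 0.0
```

```bash
python3 - <<'E'
from h import *
a=cams.get_image("side")["pixels"].astype(int)
for _ in range(8): b=cams.get_image("side")["pixels"].astype(int)
print("motion",np.abs(a-b)[60:190,220:310].max(),np.abs(a-b)[60:190,220:310].mean())
print(robot.close_job())
E
```

```text
motion 20 2.1608831908831907
the job is handed in; nothing more can be done
None
```

The wheel hangs home on the J-hook with the keeper sprung over its flange, released and handed in at about 36 s. Wrist readings on the final descent stayed under 20 N, but on my first approach I carried the wheel too high, its hub met the hook's tip at about 10 N, and I backed off and came in lower.

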